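Unlock the reagent carrier and hold the bolt back

TASK

Unlock the grey steel reagent carrier: draw the transit pin straight up out of the clevis where it traps the lock's bolt and hang it by its collar in the open notch on the carrier's right side, let go of it, then take the key out of its stand and work it down into the lock, past its sticky tumblers, until its shoulder is fully home on the lock face. Turn the key a quarter turn clockwise (seen from above) against the spring, which draws the bolt out of the clevis, and finish still gripping the key and holding it turned, because the bolt springs back when the key is released. Do not disturb the reagent bottle, green slide box, tally counter or culture flask.

Things in the scene. Friction and masses are not known exactly. Their poses are not given: they have to be found in the camera images.
- carrier: Grey steel carrier case, 200 (x) x 220 (y) x 82 mm high, fixed. Origin: centre of its underside; x from its front to its hinges at the back, y to its left, z up. On its flat front deck an aluminium lock case (56 x 60 x 35 mm); behind a gap the flat lid (deck and lid tops at 82 mm) with a carrying handle. A bolt runs from the lock case along x into a steel clevis on the lid.
- lock_mouth (a point): Centre of the brass lock plug's face, 119 mm above the carrier's underside; axes as the carrier's. Keyway: slot open upward, 17.2 x 6.2 mm, 32 mm deep; at rest its long side lies along the carrier's x. Two pairs of sticky tumblers, 9.5 and 19.5 mm below the face, stop the blade: a straight push takes about 8 to 18 N, less if the key is wiggled (about 0.08 rad either way in yaw) while pressed.
- clevis_bore (a point): Centre of the mouth of the clevis's vertical 12 mm bore, on the clevis's top (105 mm above the carrier's underside, 67 mm behind the lock plug's axis). Clevis 22 (x) x 33 (y) mm, 23 mm high on the lid. At the start the pin stands in it with its collar on this top, through the eye of the bolt.
- park_notch (a point): Seat of the parking notch in a level bracket plate (6 mm thick) on the carrier's right (-y) side: point in the plate's top face (78 mm above the carrier's underside, lid 4 mm higher), 21 mm out from the lid's edge; axes as the carrier's. Notch 13 mm wide (x), open at top, bottom and outward (-y); closed end 6.5 mm inward, plate edge 17 mm outward. The collar rests on the plate.
- lock_plug (a joint): Turn of the lock plug, rad: 0 at rest, grows clockwise seen from above, hard stop at 1.571 (a quarter). A spring turns it back (about 0.025 to 0.07 N m). Keyway play lets the key turn up to about 0.1 rad ahead of the plug. While the transit pin is in, it cannot turn beyond about 0.15.
- bolt (a joint): Draw of the bolt towards the lock, m: 0 shot into the clevis, 0.026 fully drawn; geared to the plug (16.55 mm per rad), clear of the clevis from about 0.021.
- transit_pin: Loose round steel pin, about 60 g, upright. Origin: centre of its foot; z along it, up. Shank 10 mm thick and 22 mm long with a chamfered foot, collar 20 mm wide from 22 to 26 mm, knurled dark grip head 18 mm wide from 26 to 52 mm. It is free in its bore; just lift it.
- pin_collar (a point): Point on the transit pin's axis at the underside of its collar (22 mm above its foot).
- lock_key: Loose key, about 60 g, upright in its stand. Origin: centre of the blade's tip; z up along the key, x along its width, y across its thickness. Steel blade 16 (x) x 5 (y) mm from 0 to 28 mm with tapered tip, shoulder 22 x 10 mm from 28 to 32 mm, black plastic bow 34 (x) x 12 (y) mm from 32 to 70 mm: grip it across the 12 mm. It fits the lock either way round.
- key_shoulder (a point): Point on the key's axis at the underside of its shoulder (28 mm above the blade's tip); it meets the lock face when the key is home.
- key_stand: Fixed plain aluminium stand, block 46 x 52 mm, top at 40 mm, on a foot plate 70 x 76 x 6 mm; origin centre of its underside. The key stands in its slot (18 x 7 mm, 31 mm deep, long side along the stand's x), shoulder on the top. It may stand to the right or to the left of the carrier.
- reagent_bottle: Bystander: small round white-capped bottle, 44 mm wide, 82 mm high, origin at its foot. It stands on the side of the carrier where the key stand is not.
- slide_case: Bystander: green slide box, 106 x 98 x 36 mm, origin at its underside, to the right behind the carrier.
- tally: Bystander: round hand tally counter, 48 x 51 x 36 mm, origin at its underside, on the bench left of the carrier's front corner.
- flask: Bystander: flat culture flask, 108 x 90 x 23 mm, lying, origin at its underside, to the left behind the carrier.

How it is judged:
By the outcome, as a careful person would: the job done as asked, in the order asked, and still so for the second after the job is handed in, while the arm keeps its last pose, push and grip.
It also fails if it takes over 72 s, if anything falls off the work surface, if the arm or the gripper's body presses on something with over 40 N, if the wrist force passes 120 N, or if a joint passes its speed limit or range.

ROBOT

A 6-joint arm with a two-finger parallel gripper is mounted at the origin on a cart in front of the work surface, level with it; the furniture and walls round the work are solid. World frame = base frame: x ahead of the robot, y to its left, z up, the work surface at z = 0. Lengths are in m, angles in rad, forces in N, time in s.
With the tool pointing down it reaches from about 0.275 to 0.725 m from the base axis. Payload 15.9 kg.
Tool frame: the origin (TCP) lies at the very end of the fingers, on their centre line; the grasp point (between the pads) lies 19 mm behind it; z points along the fingers, y is the line along which they close (so a half turn about z gives the same grasp; the last joint's range is limited). The gripper opens to 85 mm and grips with 20 to 120 N. Pads are 22 mm wide; open, the fingers measure 114 mm over their backs; the gripper's body (76 mm by 85 mm) begins 54 mm behind the grasp point. The pads swing forward as they close: fully open they stand 13 mm farther back than shut.
Start: joints at [0, 0.213, -0.034, 1.323, 0, 1.571], TCP at [0.5, -0, 0.231] pointing down, gripper open.
Joint ranges: [-2.98, 2.98], [-0.74, 1.72], [-1.14, 1.35], [-2.1, 2.04], [-1.57, 1.44], [-3.14, 3.14]. Speed limits (rad/s): [1.89, 1.89, 2.39, 2.57, 3.14, 3.14].

INTERFACE

Orientations are given as a unit quaternion [x, y, z, w].
In Python, from cell import r, vision, readout, job_done gives the robot as it stands (r), with the cameras (vision), the readings (readout) and the job as plain functions.
- The arm moves only by the tool inch_along, called after "Emit:" as a command line: name --pt "numbers of a row" for each row, then --argument value for the rest. Schema: {"type":"object","properties":{"offsets":{"type":"array","items":{"type":"object","properties":{"aperture":{"type":"number"},"trans":{"type":"array","items":{"type":"number"},"minItems":3,"maxItems":3},"spin":{"type":"number"}},"additionalProperties":false,"required":["aperture"]},"minItems":1,"maxItems":8},"grip_force":{"type":"number"},"only":{"type":"string"},"quiet":{"type":"boolean"},"lines":{"type":"string"}},"required":["offsets"],"additionalProperties":false}. offsets is a list of rows, 1 to 8 of them, each an object with the fields aperture (the finger opening in m), trans (a list: dx, dy, dz in units of 100 mm), spin (a turn about the tool's z in units of 0.2 rad); a field left out counts as zero (the opening has to be given); each row is the pose to reach, as a shift and turn from the pose commanded when the call began, along the tool's axes at that moment; what a row does not reach only later rows make up. A row lasts 1/8 s, in which the tool goes at most 0.0625 m and 0.188 rad, less where a joint would pass 70% of its speed; a pose out of reach is approached as far as the arm can. The fingers move at their own pace and stop on an object; grip_force is the grip in N (left out, the last holds). Time passes only in rows, so rows that do not move let the fingers close. The tool returns the time, the measured TCP pose, the force, the opening and the grip force at its end. only (a regular expression) keeps the lines of the reply that match it, lines (a string "A,B") keeps lines A to B, and quiet returns only ok. Input that does not fit is refused with a message, and nothing moves.
- readout.get_obs(): the state, without advancing time (a new reading comes with each control period).
- vision.camera(name): name is "scene" or "side" or "wrist"; returns the picture (384x512x3 uint8, red, green, blue); there is no depth.
- vision.camera_info(name): a dict with "K" (3x3 intrinsics, pixels), "R" (3x3) and "t" (3): a world point X has camera coordinates R X + t; the wrist camera has in their place "hand_eye" (4x4, takes a point from camera to tool coordinates, whose origin is the TCP and whose axes are the flange's). Camera axes: x right, y down, z forward; pixel columns grow to the right and rows downward; lengths in m; the calibration is good to about 2 mm. The wrist camera is an equidistant fisheye: a pixel r from the principal point sees the ray r / f radians off the axis. A picture is of the moment at which its call begins: read the wrist's pose just before it. camera_info takes no time and is no camera call.
- job_done(): hands the job in; it is judged then, once.
The state is a dict: "time": time; "joint_pos": joint angles; "joint_velocities": joint speeds; "tau": joint torques, N m; "position": TCP position; "ee_rot": TCP orientation; "contact_force": force on the tool from outside, world axes, zero at the start; "ft_torque": the same for the moment, N m; "finger_gap": finger opening in m; "grip_force": force on a finger pad.
Only numpy, scipy, OpenCV 4.12 (cv2) and the standard library are available. Lean on these libraries where they do the work, as an engineer would, in place of code of your own. Each camera call takes 0.05 s, during which the arm holds its last target. There are 200 camera calls.

## Working session

There is one attempt and no reset: what is moved stays moved. The work goes in short steps, Python scripts to look and compute and a tool call to move; the robot and the scene stay as the last step left them, time stands still between calls to the robot, and variables do not carry over. Pictures are saved under pics/ and viewed, at most 14 in all, crops included, and the job is handed in when it is done.

```bash
ls; mkdir -p pics; python3 - <<'E'
from cell import r, vision, readout, job_done
import cv2,numpy as np
np.set_printoptions(precision=4,suppress=True)
o=readout.get_obs();print(o['time'],o['position'],o['ee_rot'],o['finger_gap'])
for n in("scene","side","wrist"):
    im=vision.camera(n);cv2.imwrite(f"pics/{n}0.png",im[:,:,::-1]);
    print(n,vision.camera_info(n))
a=[cv2.imread(f"pics/{n}0.png") for n in("scene","side","wrist")]
E
```

```text
cell.py
pics
0.0 [0.4997 0.     0.2308] [ 0.7071  0.7071 -0.0004 -0.0004] 0.08537138598485346
scene {'K': array([[391.0838,   0.    , 255.861 ],
       [  0.    , 391.0838, 189.8532],
       [  0.    ,   0.    ,   1.    ]]), 'R': array([[ 0.6628, -0.7485, -0.0222],
       [-0.5144, -0.4336, -0.7398],
       [ 0.5441,  0.5017, -0.6724]]), 't': array([-0.3381,  0.3643,  1.125 ])}
side {'K': array([[398.7652,   0.    , 257.8087],
       [  0.    , 398.7652, 189.7671],
       [  0.    ,   0.    ,   1.    ]]), 'R': array([[ 0.8306, -0.5568, -0.0094],
       [-0.3444, -0.5003, -0.7944],
       [ 0.4376,  0.6631, -0.6073]]), 't': array([-0.4513,  0.2931,  0.8956])}
wrist {'K': array([[297.3186,   0.    , 253.4184],
       [  0.    , 297.3186, 186.9142],
       [  0.    ,   0.    ,   1.    ]]), 'hand_eye': array([[ 0.    , -0.949 , -0.3154,  0.0817],
       [ 1.    ,  0.0001, -0.0002,  0.0002],
       [ 0.0003, -0.3154,  0.949 , -0.1423],
       [ 0.    ,  0.    ,  0.    ,  1.    ]])}
```

View pics/scene0.png

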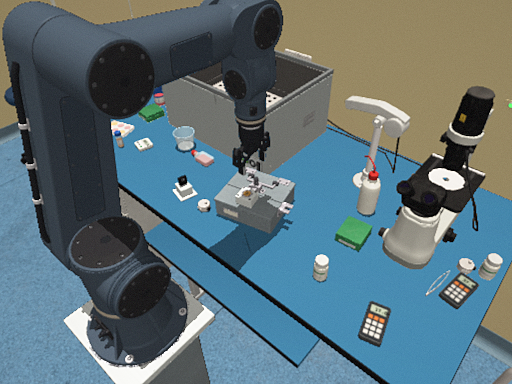

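View pics/wrist0.png

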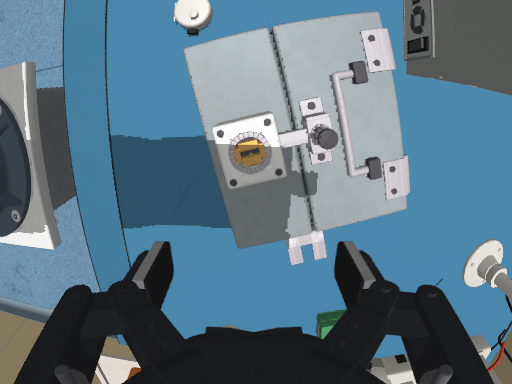

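View pics/side0.png

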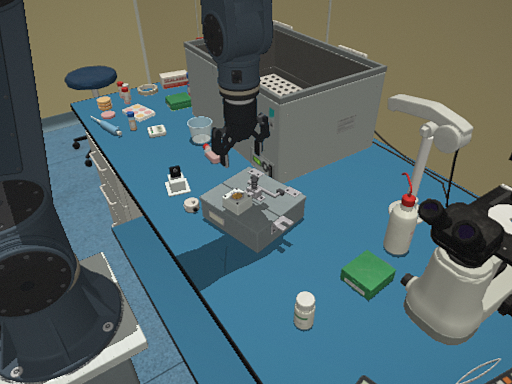

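The wrist view shows the plug at about (250,152), the pin head at about (325,138) and the bracket prongs near (296,250) and (319,245). The carrier is yawed about +15°. In the side view the key stands left of the carrier at about (176,178), and in the scene view at (182,184). The bottle is to the right.

```bash
cat > h.py <<'E'
from cell import r, vision, readout, job_done
import cv2,numpy as np
from scipy.spatial.transform import Rotation as Ro
np.set_printoptions(precision=4,suppress=True)
def snap(n,f):
    o=readout.get_obs(); im=vision.camera(n); cv2.imwrite(f"pics/{f}.png",im[:,:,::-1])
    np.save(f"pics/{f}.npy",np.r_[o['position'],o['ee_rot']]); return im
def wray(px,f):
    p=np.load(f"pics/{f}.npy"); i=vision.camera_info("wrist"); K,H=i['K'],i['hand_eye']
    d=(np.array(px,float)-K[:2,2])/K[0,0]; th=np.linalg.norm(d)
    c=np.r_[d/max(th,1e-9)*np.sin(th),np.cos(th)]
    R=Ro.from_quat(p[3:]).as_matrix()
    return p[:3]+R@H[:3,3], R@H[:3,:3]@c
def sray(px,n):
    i=vision.camera_info(n); c=np.linalg.inv(i['K'])@np.r_[px,1.]
    return -i['R'].T@i['t'], i['R'].T@c
def plane(ray,z):
    o,d=ray; return o+d*(z-o[2])/d[2]
def cross(a,b):
    A=np.c_[a[1],-b[1]]; s=np.linalg.lstsq(A,b[0]-a[0],rcond=None)[0]
    p,q=a[0]+s[0]*a[1],b[0]+s[1]*b[1]; return (p+q)/2,np.linalg.norm(p-q)
E
python3 - <<'E'
from h import *
import numpy as np
o=readout.get_obs(); np.save("pics/wrist0.npy",np.r_[o['position'],o['ee_rot']])
f='wrist0'; im=cv2.imread("pics/wrist0.png"); hsv=cv2.cvtColor(im,cv2.COLOR_BGR2HSV)
m=cv2.inRange(hsv,(10,110,60),(28,255,255)); m[:,:200]=0;m[200:]=0
print('brass',cv2.minEnclosingCircle(cv2.findNonZero(m)))
print('lock',plane(wray((250,152),f),.119))
print('pin top',plane(wray((326,138),f),.135))
print('notch prongs',plane(wray((295,262),f),.078),plane(wray((320,257),f),.078))
for n,p in dict(fl=(185,48),fr=(240,248),bl=(379,12),br=(406,208)).items(): print(n,plane(wray(p,f),.082))
print('tally',plane(wray((193,13),f),.036))
print('key',cross(sray((182,180),'scene'),sray((175,170),'side')))
print('bottle',cross(sray((321,261),'scene'),sray((305,300),'side')))
for n,b in(("scene",(150,160,310,250)),("side",(140,150,320,250))):
    x=cv2.imread(f"pics/{n}0.png")[b[1]:b[3],b[0]:b[2]]; cv2.imwrite(f"pics/{n}0c.png",cv2.resize(x,None,fx=4,fy=4,interpolation=2))
a=cv2.imread("pics/scene0c.png");b=cv2.imread("pics/side0c.png")[:,:640]
c=np.zeros((760,720,3),np.uint8)
E
```

```text
brass ((249.55455017089844, 152.7181854248047), 15.79035758972168)
lock [0.4968 0.0293 0.119 ]
pin top [0.5595 0.045  0.135 ]
notch prongs [ 0.5487 -0.1096  0.078 ] [ 0.5784 -0.1035  0.078 ]
fl [0.4333 0.1271 0.082 ]
fr [ 0.4847 -0.0875  0.082 ]
bl [0.6275 0.1725 0.082 ]
br [ 0.6775 -0.0409  0.082 ]
tally [0.4318 0.1757 0.036 ]
key (array([0.4331, 0.2988, 0.0684]), np.float64(0.0035780821130073945))
bottle (array([ 0.4572, -0.3096,  0.0693]), np.float64(0.0019964743493723148))
```

View pics/side0c.png

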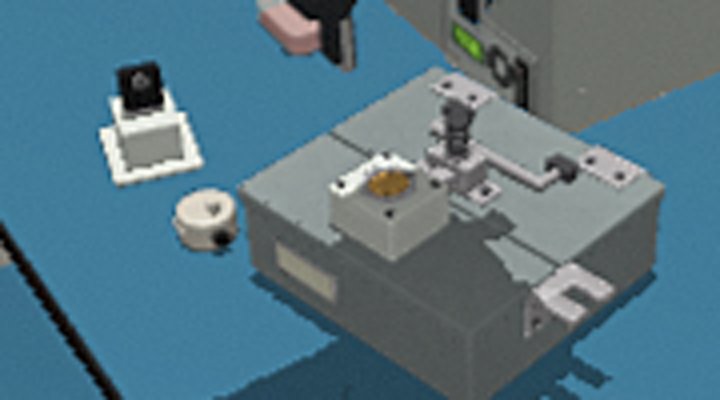

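Checks out: the carrier measures 0.2207 x 0.199 against 0.220 x 0.200, the yaw is about 0.232, and lock to pin is 65 mm against 67. Next I turn the tool to align with the carrier and go above the pin.

The rows are not in the units I measure in: shifts go in units of 100 mm and turns go in units of 0.2 rad. I convert before sending: 0.045 m is 0.45, 0.0595 m is 0.595, -1.44 rad is -7.2.

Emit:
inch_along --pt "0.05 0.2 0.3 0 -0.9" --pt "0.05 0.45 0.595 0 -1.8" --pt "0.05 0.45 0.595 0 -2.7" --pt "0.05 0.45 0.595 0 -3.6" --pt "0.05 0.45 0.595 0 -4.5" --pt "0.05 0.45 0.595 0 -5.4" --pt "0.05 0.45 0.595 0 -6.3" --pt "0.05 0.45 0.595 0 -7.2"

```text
refused: offsets[0]: [0.05, 0.2, 0.3, 0, -0.9] is not of type 'object' (schema: type "object"). Nothing was moved.
```

Nothing moved. I misread the format; it is a list of objects, one for each row. Resending.

Emit:
inch_along --offsets '[{"aperture": 0.05,"trans": [0.2,0.3,0],"spin": -0.9},{"aperture": 0.05,"trans": [0.45,0.595,0],"spin": -1.8},{"aperture": 0.05,"trans": [0.45,0.595,0],"spin": -2.7},{"aperture": 0.05,"trans": [0.45,0.595,0],"spin": -3.6},{"aperture": 0.05,"trans": [0.45,0.595,0],"spin": -4.5},{"aperture": 0.05,"trans": [0.45,0.595,0],"spin": -5.4},{"aperture": 0.05,"trans": [0.45,0.595,0],"spin": -6.3},{"aperture": 0.05,"trans": [0.45,0.595,0],"spin": -7.2}]'

```text
time: 1.15
position: [0.5593, 0.045, 0.231]
ee_rot: [0.062, 0.998, -0.0, -0.0]
contact_force: [-0.6, 0.1, -0.4]
finger_gap: 0.0502
grip_force: 0.0
```

Emit:
inch_along --offsets '[{"aperture": 0.05,"spin": -0.9},{"aperture": 0.05,"spin": -1.815},{"aperture": 0.05,"spin": -1.815},{"aperture": 0.05,"spin": -1.815}]'

```text
time: 1.65
position: [0.5594, 0.045, 0.2312]
ee_rot: [-0.114, 0.994, 0.0, -0.0]
contact_force: [0.6, 0.4, -0.1]
finger_gap: 0.0501
grip_force: 0.0
```

```bash
python3 - <<'E'
from h import *
o=readout.get_obs();print(o['time'],o['position'],o['ee_rot'],o['joint_pos'],o['contact_force'])
im=snap('wrist','w1')
b=im[:,:,::-1]; cv2.imwrite('pics/w1c.png',cv2.resize(b[60:360,56:456],None,fx=2,fy=2,interpolation=2))
E
```

```text
1.65 [0.5594 0.045  0.2312] [-0.1137  0.9935  0.     -0.0002] [ 0.0803  0.3422  0.1377  1.3667  0.     -0.1476] [ 0.6207  0.3866 -0.0562]
```

View pics/w1c.png

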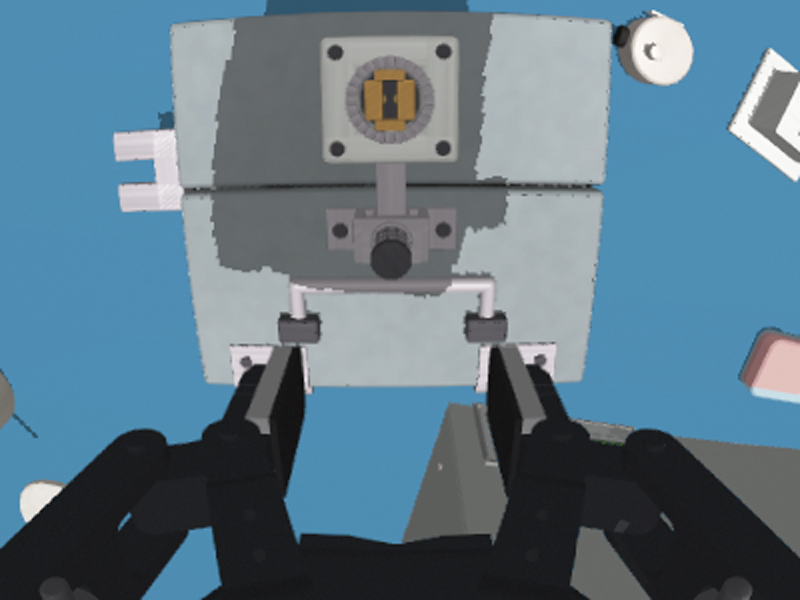

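The wrist view, in full-picture pixels, shows the plug slot at about (251,110), the pin head at (251.5,190), the notch with its outer end at (115,146) and closed end at (134,146), and the handle bar at (251,203). The carrier edges are parallel to the image.

```bash
python3 - <<'E'
from h import *
f='w1'; g=lambda u,v:(u/2+56,v/2+60)
im=cv2.imread("pics/w1.png"); hsv=cv2.cvtColor(im,cv2.COLOR_BGR2HSV)
m=cv2.inRange(hsv,(10,110,60),(28,255,255)); m[:,:200]=0;m[:,300:]=0;m[160:]=0
x,y,w,h=cv2.boundingRect(m); print('brass box',x,y,w,h)
m=cv2.inRange(im,(0,0,0),(55,55,55)); m[:165]=0;m[205:]=0;m[:,:225]=0;m[:,275:]=0
n,l,s,c=cv2.connectedComponentsWithStats(m); print(s,c)
P=lambda u,v,z:plane(wray(g(u,v),f),z)
lock=P(390,99.5,.119); pin=P(391,260,.135); print('lock',lock,'pin',pin,np.linalg.norm((pin-lock)[:2]))
d=(pin-lock);print('yaw',np.arctan2(d[1],d[0]))
no=P(117,172,.078);ni=P(156,172.5,.078);print('notch out',no,'in',ni,np.linalg.norm(no-ni))
cs=[P(*c,.082) for c in((171,25),(609,21),(583,381),(206,383))];c0=np.mean(cs,0);print(np.array(cs),c0)
a=cs[1]-cs[0];b=cs[2]-cs[1];print('yaws',np.arctan2(-a[0],a[1]),np.arctan2(b[1],b[0]),np.linalg.norm(a),np.linalg.norm(b))
yw=.235;R=np.array([[np.cos(yw),np.sin(yw)],[-np.sin(yw),np.cos(yw)]])
for n,q in dict(lock=lock,pin=pin,no=no,ni=ni).items(): print(n,R@(q-c0)[:2])
print('gap',P(180,187,.082),P(605,186,.082)); print('handle',P(390,287,.11))
o=readout.get_obs();t=Ro.from_quat(o['ee_rot']).as_matrix();print(t)
E
```

```text
brass box 238 95 26 30
[[     0      0    512    384 196511]
 [   229    175      1      1      1]
 [   274    175      1      1      1]
 [   242    180     19     19     84]
 [   244    188      1      1      1]
 [   257    188      1      2      2]
 [   244    191      1      1      1]
 [   259    192      2      1      2]
 [   247    194      2      1      2]
 [   244    196      1      1      1]
 [   246    197      2      1      2]] [[255.5024 191.5018]
 [229.     175.    ]
 [274.     175.    ]
 [250.6667 187.4881]
 [244.     188.    ]
 [257.     188.5   ]
 [244.     191.    ]
 [259.5    192.    ]
 [247.5    194.    ]
 [244.     196.    ]
 [246.5    197.    ]]
lock [0.4962 0.0289 0.119 ] pin [0.5608 0.0443 0.135 ] 0.06637290946548643
yaw 0.2343685230007613
notch out [ 0.5647 -0.1078  0.078 ] in [ 0.5605 -0.0845  0.078 ] 0.023728179458552663
[[ 0.4824 -0.0875  0.082 ]
 [ 0.4313  0.1258  0.082 ]
 [ 0.6265  0.1745  0.082 ]
 [ 0.6779 -0.0408  0.082 ]] [0.5545 0.043  0.082 ]
yaws 0.2350610178890493 0.24483041624585222 0.21931675213671917 0.20113364932300068
lock [-0.0599 -0.0001]
pin [ 0.0064 -0.0002]
no [-0.0252 -0.149 ]
ni [-0.0239 -0.1253]
gap [ 0.5644 -0.0683  0.082 ] [0.5139 0.1474 0.082 ]
handle [0.5825 0.0487 0.11  ]
[[-0.974  -0.2266 -0.0002]
 [-0.2266  0.974  -0.    ]
 [ 0.0002  0.     -1.    ]]
```

Emit:
inch_along --offsets '[{"aperture": 0.05,"trans": [-0.01,-0.01,0.5],"spin": -0.035},{"aperture": 0.05,"trans": [-0.01,-0.01,0.95],"spin": -0.035},{"aperture": 0.05,"trans": [-0.01,-0.01,1.17],"spin": -0.035},{"aperture": 0.05,"trans": [-0.01,-0.01,1.17],"spin": -0.035},{"aperture": 0.0,"trans": [-0.01,-0.01,1.17],"spin": -0.035},{"aperture": 0.0,"trans": [-0.01,-0.01,1.17],"spin": -0.035},{"aperture": 0.0,"trans": [-0.01,-0.01,1.17],"spin": -0.035},{"aperture": 0.0,"trans": [-0.01,-0.01,1.17],"spin": -0.035}]' --grip_force 40

```text
time: 2.7
position: [0.5615, 0.0444, 0.1158]
ee_rot: [-0.119, 0.993, -0.0, 0.001]
contact_force: [-1.0, 0.5, 5.1]
finger_gap: 0.0165
grip_force: 38.9
```

Emit:
inch_along --offsets '[{"aperture": 0},{"aperture": 0},{"aperture": 0,"trans": [0,0,-0.15]},{"aperture": 0,"trans": [0,0,-0.3]},{"aperture": 0,"trans": [0,0,-0.6]},{"aperture": 0,"trans": [0,0,-0.6]}]'

```text
time: 3.45
position: [0.5621, 0.0445, 0.1776]
ee_rot: [-0.119, 0.993, -0.0, 0.002]
contact_force: [0.8, -0.3, -0.2]
finger_gap: 0.0163
grip_force: 39.2
```

```bash
python3 - <<'E'
from h import *
im=snap('wrist','w2')
b=im[:,:,::-1]; cv2.imwrite('pics/w2c.png',cv2.resize(b[60:360,56:456],None,fx=2,fy=2,interpolation=2))
E
```

```text
(no output)
```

View pics/w2c.png

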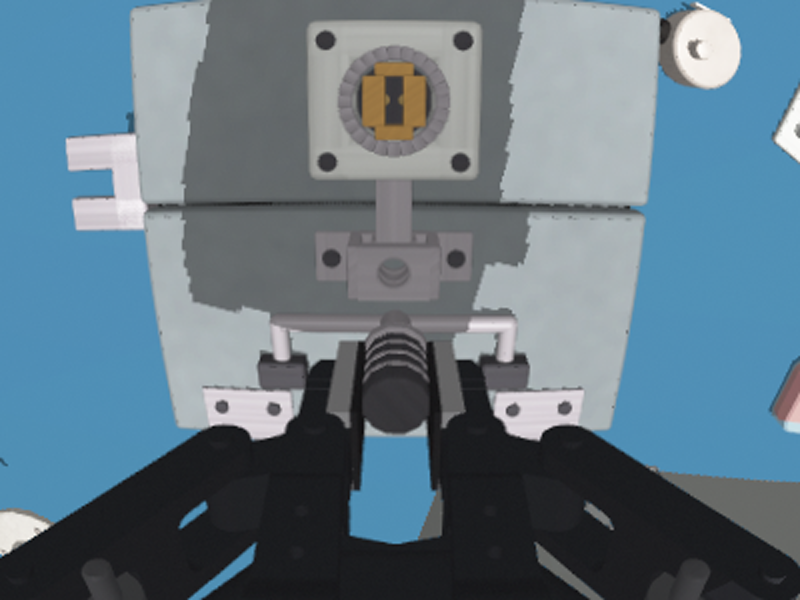

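The pin is held upright in the pads. The empty bore shows at crop (393,271) and the notch gap at (70–113,185).

```bash
python3 - <<'E'
from h import *
f='w2'; g=lambda u,v:(u/2+56,v/2+60)
P=lambda u,v,z:plane(wray(g(u,v),f),z)
bore=P(393.5,270,.105);lock=P(393,101,.119);no=P(70,184.5,.078);ni=P(113,184.5,.078)
print('bore',bore,'lock',lock,np.linalg.norm((bore-lock)[:2]),'no',no,'ni',ni,np.linalg.norm(no-ni))
cs=[P(*c,.082) for c in((132,11),(659,13),(609,428),(178,427))];print(np.array(cs),np.mean(cs,0))
yw=.2355;c,s=np.cos(yw),np.sin(yw)
seat=ni[:2]+.0065*np.array([s,-c]);print('seat',seat)
o=readout.get_obs();t=Ro.from_quat(o['ee_rot']).as_matrix();print(o['position'],t)
for sx in(seat,np.array([.5611,-.0902])):print(t.T@np.r_[sx-o['position'][:2],0])
E
```

```text
bore [0.5597 0.044  0.105 ] lock [0.4964 0.0284 0.119 ] 0.0651531086418163 no [ 0.5648 -0.1079  0.078 ] ni [ 0.5602 -0.0852  0.078 ] 0.023232093947448292
[[ 0.4832 -0.0867  0.082 ]
 [ 0.432   0.1264  0.082 ]
 [ 0.6257  0.1726  0.082 ]
 [ 0.6772 -0.0405  0.082 ]] [0.5545 0.043  0.082 ]
seat [ 0.5617 -0.0915]
[0.5615 0.0444 0.176 ] [[-0.9715 -0.2369  0.0027]
 [-0.2369  0.9715  0.0003]
 [-0.0027 -0.0003 -1.    ]]
[ 0.032 -0.132 -0.   ]
[ 0.0323 -0.1307 -0.    ]
```

Emit:
inch_along --offsets '[{"aperture": 0,"trans": [0.1,-0.5,0]},{"aperture": 0,"trans": [0.22,-0.9,0]},{"aperture": 0,"trans": [0.32,-1.31,0]},{"aperture": 0,"trans": [0.32,-1.31,0.3]},{"aperture": 0,"trans": [0.32,-1.31,0.55]},{"aperture": 0,"trans": [0.32,-1.31,0.55]},{"aperture": 0,"trans": [0.32,-1.31,0.55]}]'

```text
time: 4.38
position: [0.5609, -0.0905, 0.1202]
ee_rot: [-0.119, 0.993, -0.0, 0.0]
contact_force: [0.0, 0.4, -0.3]
finger_gap: 0.0162
grip_force: 39.3
```

```bash
python3 - <<'E'
from h import *
im=snap('wrist','w3')
b=im[:,:,::-1]; cv2.imwrite('pics/w3c.png',cv2.resize(b[120:320,156:356],None,fx=3,fy=3,interpolation=2))
print(readout.get_obs()['position'],readout.get_obs()['ee_rot'])
E
```

```text
[ 0.5612 -0.0905  0.1204] [-0.1194  0.9928 -0.0002  0.0006]
```

View pics/w3c.png

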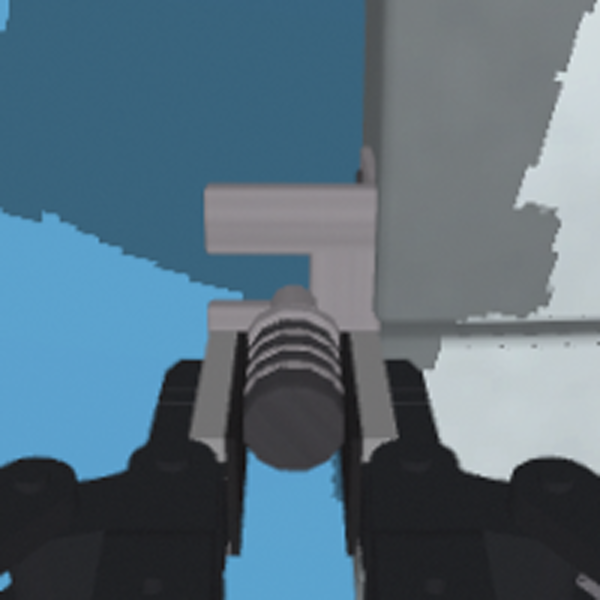

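The notch gap spans crop rows 252 to 302 and closes at column 310, with the pin's foot over it at about (293,290). I'll compute where the seat lies relative to the TCP.

```bash
python3 - <<'E'
from h import *
f='w3'; g=lambda u,v:(u/3+156,v/3+120)
p=np.load('pics/w3.npy');t=Ro.from_quat(p[3:]).as_matrix()
T=lambda u,v,z:t.T@(plane(wray(g(u,v),f),z)-p[:3])
print('edges',T(260,253,.078),T(225,302,.078),'closed',T(310,275,.078),'outer',T(207,275,.078),T(207,185,.078))
print('lower prong hint',T(211,302,.078)); print('foot',T(293,289,.087))
E
```

```text
edges [ 0.0072 -0.0065  0.0422] [-0.0049 -0.0147  0.0422] closed [0.0019 0.0046 0.0422] outer [ 0.0018 -0.0186  0.0422] [ 0.023  -0.0179  0.0422]
lower prong hint [-0.0049 -0.0179  0.0422]
foot [0.0024 0.0008 0.0332]
```

Scaled: -0.0025 m is -0.025, 0.0018 m is 0.018.

Emit:
inch_along --offsets '[{"aperture": 0,"trans": [0.018,-0.025,0]},{"aperture": 0,"trans": [0.018,-0.025,0.12]},{"aperture": 0,"trans": [0.018,-0.025,0.22]},{"aperture": 0,"trans": [0.018,-0.025,0.27]},{"aperture": 0,"trans": [0.018,-0.025,0.27]}]'

```text
time: 5.05
position: [0.5594, -0.0933, 0.0918]
ee_rot: [-0.119, 0.993, 0.0, -0.0]
contact_force: [3.9, 1.0, -0.4]
finger_gap: 0.0167
grip_force: 39.2
```

The pin is in the notch and lightly touching its front edge. I'll ease it back and lower it to the seat.

Emit:
inch_along --offsets '[{"aperture": 0,"trans": [-0.01,0,0]},{"aperture": 0,"trans": [-0.01,0,0.02]},{"aperture": 0,"trans": [-0.01,0,0.04]},{"aperture": 0,"trans": [-0.01,0,0.04]}]'

```text
time: 5.55
position: [0.5605, -0.0933, 0.0888]
ee_rot: [-0.119, 0.993, -0.0, 0.0]
contact_force: [-2.4, -0.7, 7.0]
finger_gap: 0.0161
grip_force: 40.1
```

Seated: 7 N upward at the expected height. I'll release, go up, and take a look while above.

Scaled: -0.001 m is -0.01, 0.0005 m is 0.005.

Emit:
inch_along --offsets '[{"aperture": 0.02,"trans": [0.005,0,-0.01]},{"aperture": 0.035,"trans": [0.005,0,-0.01]},{"aperture": 0.045,"trans": [0.005,0,-0.02]},{"aperture": 0.05,"trans": [0.005,0,-0.02]},{"aperture": 0.05,"trans": [0.005,0,-0.3]},{"aperture": 0.05,"trans": [0.005,0,-0.9]},{"aperture": 0.05,"trans": [0.005,0,-1.4]},{"aperture": 0.05,"trans": [0.005,0,-1.4]}]'

```text
time: 6.55
position: [0.5618, -0.0936, 0.2322]
ee_rot: [-0.119, 0.993, -0.001, 0.003]
contact_force: [1.1, -0.2, -0.6]
finger_gap: 0.0502
grip_force: 0.0
```

```bash
python3 - <<'E'
from h import *
im=snap('wrist','w4'); s=snap('side','s4')
b=cv2.resize(im[:,:,::-1][90:290,106:306],None,fx=2,fy=2,interpolation=2)
c=cv2.resize(s[:,:,::-1][160:260,200:300],None,fx=4,fy=4,interpolation=2)
cv2.imwrite('pics/x4.png',np.hstack([b,c]))
print(readout.get_obs()['position'],readout.get_obs()['ee_rot'])
E
```

```text
[ 0.5602 -0.0934  0.2284] [-0.1193  0.9929 -0.0001  0.0003]
```

View pics/x4.png

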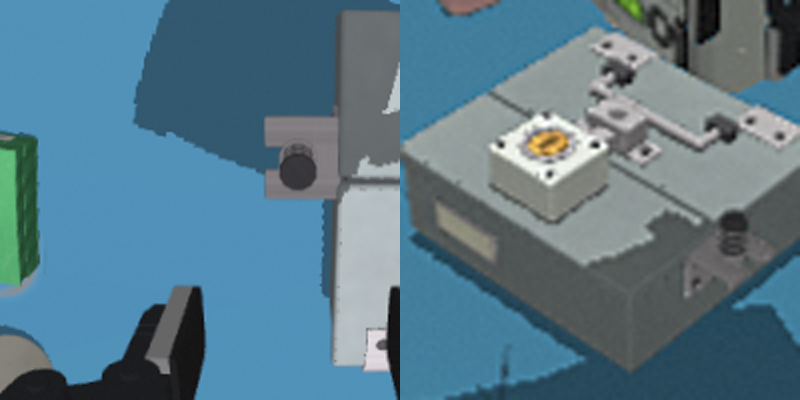

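The pin hangs by its collar in the notch: it is at the bracket in the side view, and the clevis bore is empty. Now the key.

Scaled: 0.3 m is 3, 0.12 m is 1.2.

Emit:
inch_along --offsets '[{"aperture": 0.05,"trans": [0.05,0.6,0]},{"aperture": 0.05,"trans": [0.1,1.2,0]},{"aperture": 0.05,"trans": [0.15,1.8,0]},{"aperture": 0.05,"trans": [0.2,2.4,0]},{"aperture": 0.05,"trans": [0.25,3,0]},{"aperture": 0.05,"trans": [0.3,3.6,0]},{"aperture": 0.05,"trans": [0.314,4.12,0]},{"aperture": 0.05,"trans": [0.314,4.12,0]}]'

```text
time: 7.65
position: [0.43, 0.3019, 0.2266]
ee_rot: [-0.121, 0.993, -0.0, -0.001]
contact_force: [-0.7, -1.1, -1.1]
finger_gap: 0.0498
grip_force: 0.0
```

Emit:
inch_along --offsets '[{"aperture": 0.05},{"aperture": 0.05}]'

```text
time: 7.9
position: [0.4321, 0.2984, 0.2279]
ee_rot: [-0.119, 0.993, -0.0, -0.0]
contact_force: [-0.2, -0.8, -0.1]
finger_gap: 0.0498
grip_force: 0.0
```

```bash
python3 - <<'E'
from h import *
im=snap('wrist','w5')
print(readout.get_obs()['position'],readout.get_obs()['ee_rot'],readout.get_obs()['joint_pos'])
b=cv2.resize(im[:,:,::-1][80:280,136:386],None,fx=3,fy=3,interpolation=2)
cv2.imwrite('pics/w5c.png',b)
E
```

```text
[0.4322 0.2984 0.2281] [-0.1185  0.993  -0.0001 -0.0002] [ 0.6044  0.2662  0.0263  1.3313 -0.0001  0.3668]
```

View pics/w5c.png

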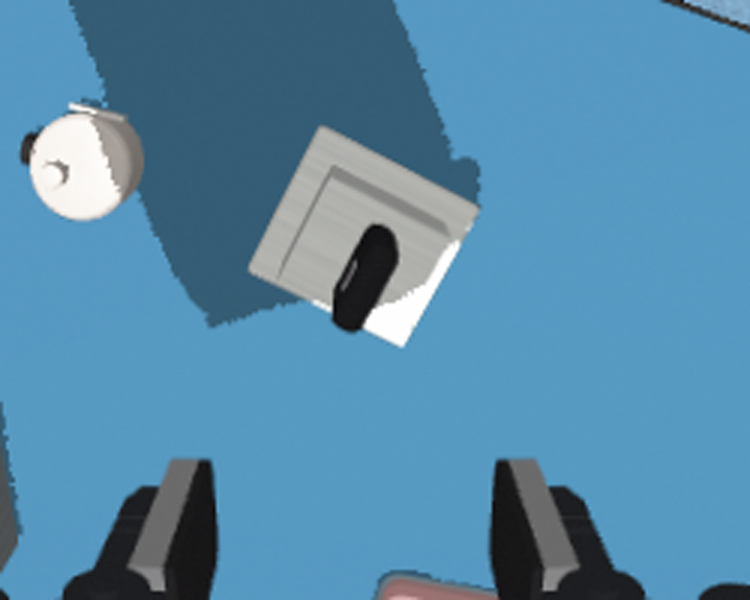

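The key's black bow spans crop (380,228) to (348,328), and the stand's foot plate corners are at (320,127), (478,208), (402,347) and (249,270).

```bash
python3 - <<'E'
from h import *
f='w5'; g=lambda u,v:(u/3+136,v/3+80)
p=np.load('pics/w5.npy');t=Ro.from_quat(p[3:]).as_matrix()
P=lambda u,v,z:plane(wray(g(u,v),f),z)
C=np.array([P(*c,.006) for c in((320,127),(478,208),(402,347),(249,270))]);print(C,'centre',C.mean(0))
for i in range(4):
    d=C[(i+1)%4]-C[i];print(np.linalg.norm(d),np.arctan2(d[1],d[0]))
im=cv2.imread('pics/w5.png')[80:280,136:386]; m=cv2.inRange(im,(0,0,0),(50,50,50)); m[:70]=0;m[115:]=0;m[:,:105]=0;m[:,140:]=0
rc=cv2.minAreaRect(cv2.findNonZero(m));print(rc)
bp=cv2.boxPoints(rc);print(np.array([plane(wray(q+[136,80],f),.082) for q in bp]))
w=plane(wray(np.array(rc[0])+[136,80],f),.082);print('bow top',w,'at mid',plane(wray(np.array(rc[0])+[136,80],f),.07))
yt=np.arctan2(-t[0,1],t[1,1]);print('tool yaw',yt)
for c in(C.mean(0),w):print('tool delta',t.T@(np.r_[c[:2],0]-np.r_[p[:2],0]))
E
```

```text
[[0.3931 0.2759 0.006 ]
 [0.4102 0.3476 0.006 ]
 [0.4774 0.3321 0.006 ]
 [0.4591 0.2603 0.006 ]] centre [0.435 0.304 0.006]
0.07372840068849719 1.3362539664425992
0.06893148537259125 -0.22672545292836563
0.07409823052341022 -1.8204314248924545
0.06781130882260826 2.909666895215202
((121.10002136230469, 92.30000305175781), (13.86362075805664, 35.329872131347656), 26.56505012512207)
[[0.4469 0.2916 0.082 ]
 [0.4112 0.2993 0.082 ]
 [0.4144 0.3128 0.082 ]
 [0.4504 0.3055 0.082 ]]
bow top [0.4305 0.3024 0.082 ] at mid [0.4337 0.3033 0.07  ]
tool yaw 0.23773418442586
tool delta [-0.0042  0.0048 -0.    ]
tool delta [ 0.0006  0.0043 -0.    ]
```

Stand yaw is about -0.233, key at about (0.4345, 0.3038). The foot plate edges measure 74 x 69 mm against 76 x 70. Turn +0.471, descend and grip.

Scaled: 0.178 m is 1.78, 0.05 m is 0.5, 0.471 rad is 2.355.

Emit:
inch_along --offsets '[{"aperture": 0.05,"trans": [-0.035,0.047,0.2],"spin": 0.9},{"aperture": 0.05,"trans": [-0.035,0.047,0.5],"spin": 1.8},{"aperture": 0.05,"trans": [-0.035,0.047,0.9],"spin": 2.355},{"aperture": 0.05,"trans": [-0.035,0.047,1.4],"spin": 2.355},{"aperture": 0.05,"trans": [-0.035,0.047,1.65],"spin": 2.355},{"aperture": 0.05,"trans": [-0.035,0.047,1.78],"spin": 2.355},{"aperture": 0.05,"trans": [-0.035,0.047,1.78],"spin": 2.355},{"aperture": 0.05,"trans": [-0.035,0.047,1.78],"spin": 2.355}]' --grip_force 60

```text
time: 8.95
position: [0.4349, 0.3052, 0.0514]
ee_rot: [0.116, 0.993, 0.001, 0.001]
contact_force: [0.7, 0.9, 0.5]
finger_gap: 0.0497
grip_force: 0.0
```

Emit:
inch_along --offsets '[{"aperture": 0},{"aperture": 0},{"aperture": 0},{"aperture": 0}]'

```text
time: 9.45
position: [0.4343, 0.3046, 0.0508]
ee_rot: [0.116, 0.993, -0.0, 0.0]
contact_force: [-1.5, -4.2, 7.6]
finger_gap: 0.0108
grip_force: 58.5
```

Scaled: -0.16 m is -1.6, -0.11 m is -1.1.

Emit:
inch_along --offsets '[{"aperture": 0},{"aperture": 0,"trans": [0,0,-0.1]},{"aperture": 0,"trans": [0,0,-0.3]},{"aperture": 0,"trans": [0,0,-0.6]},{"aperture": 0,"trans": [0,0,-1.1]},{"aperture": 0,"trans": [0,0,-1.6]},{"aperture": 0,"trans": [0,0,-1.6]},{"aperture": 0,"trans": [0,0,-1.6]}]'

```text
time: 10.45
position: [0.434, 0.3049, 0.2101]
ee_rot: [0.116, 0.993, 0.0, -0.0]
contact_force: [-0.5, 0.4, -1.0]
finger_gap: 0.0111
grip_force: 58.5
```

```bash
python3 - <<'E'
from h import *
im=snap('wrist','w6')
o=readout.get_obs();print(o['position'],o['ee_rot'],o['contact_force'])
b=cv2.resize(im[:,:,::-1][120:320,126:376],None,fx=3,fy=3,interpolation=2)
cv2.imwrite('pics/w6c.png',b)
E
```

```text
[0.4337 0.3046 0.2095] [ 0.1156  0.9933 -0.0004 -0.0005] [-0.1227 -0.4414 -1.6168]
```

View pics/w6c.png

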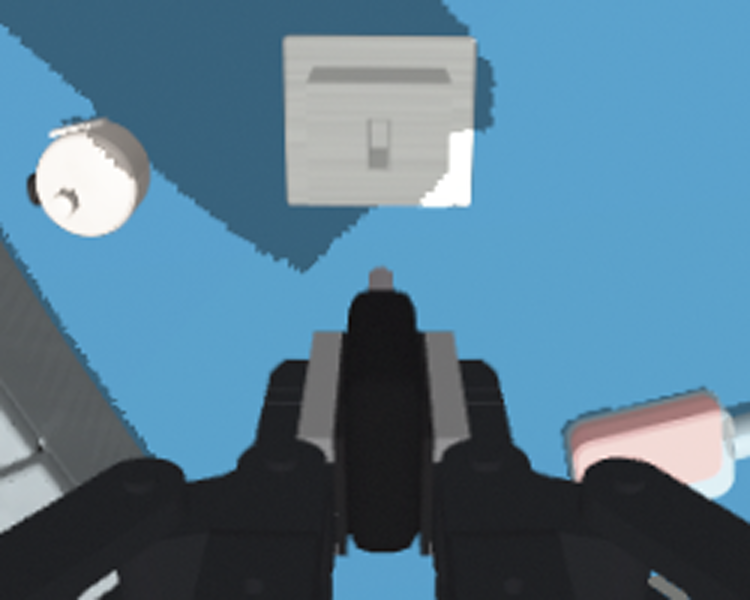

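The key is held and its blade tip is visible at crop (380,267). The empty slot is at (367–390, 118–170). I'll measure the slot centre to get the key's offset in the hand, and the target at the lock.

```bash
python3 - <<'E'
from h import *
f='w6'; g=lambda u,v:(u/3+126,v/3+120)
p=np.load('pics/w6.npy');t=Ro.from_quat(p[3:]).as_matrix()
P=lambda u,v,z:plane(wray(g(u,v),f),z)
a,b=P(378.5,118,.04),P(378.5,170,.04);s=(a+b)/2;print('slot',a,b,s,np.linalg.norm(a-b))
C=np.array([P(*c,.006) for c in((284,37),(476,38),(472,207),(288,206))]);print('foot plate',C.mean(0))
d=C[2]-C[1];e=C[3]-C[0];print('yaw',np.arctan2(d[1],d[0]),np.arctan2(e[1],e[0]),np.arctan2(*(C[1]-C[0])[1::-1])-np.pi/2)
gp=np.array([.4343,.3046]);print('key in tool at grip',t.T@np.r_[s[:2]-gp,0],t.T@np.r_[C.mean(0)[:2]-gp,0])
print('tip',t.T@(P(380,268,p[2]-.0388)-p[:3]))
yt=np.arctan2(-t[0,1],t[1,1]);print('tool yaw',yt,'turn',-(.2355-yt))
for L in([.4963,.0287],):print('to lock',t.T@np.r_[np.array(L)-p[:2],0])
E
```

```text
slot [0.4255 0.3062 0.04  ] [0.4444 0.3017 0.04  ] [0.4349 0.304  0.04  ] 0.019473631304433886
foot plate [0.4354 0.3043 0.006 ]
yaw -0.22809106310481997 -0.2364889950568137 -0.2372227872861048
key in tool at grip [-0.0008 -0.0005 -0.    ] [-0.0012 -0.     -0.    ]
tip [0.0053 0.0002 0.0388]
tool yaw -0.231706602618459 turn -0.467206602618459
to lock [-0.1241 -0.2545 -0.    ]
```

Scaled: -0.2546 m is -2.546, -0.1234 m is -1.234, -0.467 rad is -2.335.

Emit:
inch_along --offsets '[{"aperture": 0,"trans": [-0.25,-0.5,0],"spin": -0.45},{"aperture": 0,"trans": [-0.5,-1,0],"spin": -0.9},{"aperture": 0,"trans": [-0.75,-1.5,0],"spin": -1.35},{"aperture": 0,"trans": [-1,-2,0],"spin": -1.8},{"aperture": 0,"trans": [-1.234,-2.546,0],"spin": -2.335},{"aperture": 0,"trans": [-1.234,-2.546,0.2],"spin": -2.335},{"aperture": 0,"trans": [-1.234,-2.546,0.31],"spin": -2.335},{"aperture": 0,"trans": [-1.234,-2.546,0.31],"spin": -2.335}]'

```text
time: 11.5
position: [0.4948, 0.0293, 0.1782]
ee_rot: [-0.118, 0.993, 0.0, -0.001]
contact_force: [-0.3, 1.2, -1.1]
finger_gap: 0.0113
grip_force: 58.6
```

Emit:
inch_along --offsets '[{"aperture": 0},{"aperture": 0}]'

```text
time: 11.75
position: [0.496, 0.0293, 0.1798]
ee_rot: [-0.118, 0.993, -0.0, 0.0]
contact_force: [0.1, 0.9, -0.6]
finger_gap: 0.0113
grip_force: 58.6
```

```bash
python3 - <<'E'
from h import *
im=snap('wrist','w7')
o=readout.get_obs();print(o['position'],o['ee_rot'],o['contact_force'],o['ft_torque'])
b=cv2.resize(im[:,:,::-1][100:300,151:351],None,fx=3,fy=3,interpolation=2)
cv2.imwrite('pics/w7c.png',b)
E
```

```text
[0.4959 0.0292 0.1797] [-0.1177  0.9931 -0.      0.0003] [ 0.1684  1.111  -0.4526] [-0.0381 -0.0118  0.0484]
```

View pics/w7c.png

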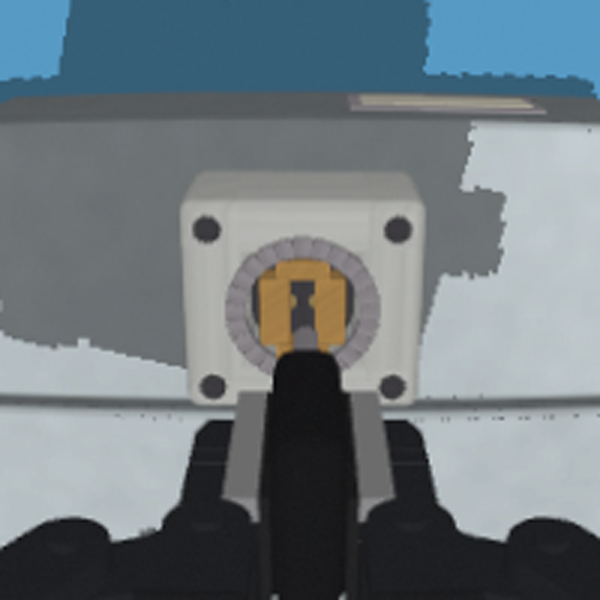

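Key tip at crop (307,327). The slot is centred on column 302 with its front end at row 280. The lock screws are at (207,229), (398,229), (213,387) and (392,387).

```bash
python3 - <<'E'
from h import *
f='w7'; g=lambda u,v:(u/3+151,v/3+100)
p=np.load('pics/w7.npy');t=Ro.from_quat(p[3:]).as_matrix()
T=lambda u,v,z:t.T@(plane(wray(g(u,v),f),z)-p[:3])
S=np.array([T(*c,.117) for c in((207,229),(398,229),(392,387),(213,387))]);print(S,S.mean(0))
d=S[1]-S[0];e=S[3]-S[0];d2=S[2]-S[3];print('yaw err',np.arctan2(-d[0],d[1]),np.arctan2(-d2[0],d2[1]),np.arctan2(e[1],-e[0]))
print('slot front end',T(302,280,.119),'-> centre x',T(302,280,.119)[0]-.0086)
print('tip front',T(307,327,p[2]-.0388))
print('tool yaw',np.arctan2(-t[0,1],t[1,1]))
E
```

```text
[[ 0.0206 -0.0235  0.0628]
 [ 0.0206  0.0224  0.0628]
 [-0.0216  0.0224  0.0628]
 [-0.0216 -0.0236  0.0628]] [-0.0005 -0.0005  0.0628]
yaw err -2.3253295981182383e-05 -0.0008096759327030971 -0.002623654577228871
slot front end [ 0.0084 -0.0006  0.0608] -> centre x -0.00024595070474936996
tip front [0.0052 0.0006 0.0388]
tool yaw 0.236090290129119
```

Yaw is matched. Shift by (+0.6, -1.0) mm and lower to find the mouth.

Emit:
inch_along --offsets '[{"aperture": 0,"trans": [0.006,-0.01,0]},{"aperture": 0,"trans": [0.006,-0.01,0.12]},{"aperture": 0,"trans": [0.006,-0.01,0.2]},{"aperture": 0,"trans": [0.006,-0.01,0.24]},{"aperture": 0,"trans": [0.006,-0.01,0.26]},{"aperture": 0,"trans": [0.006,-0.01,0.26]}]'

```text
time: 12.55
position: [0.4954, 0.0276, 0.1533]
ee_rot: [-0.117, 0.993, -0.0, -0.0]
contact_force: [0.6, -0.0, 0.4]
finger_gap: 0.0111
grip_force: 58.6
```

No force at about 4.5 mm depth, so the tip is in. Push on towards the first tumblers, then wiggle.

Emit:
inch_along --offsets '[{"aperture": 0,"trans": [0,0,0.03]},{"aperture": 0,"trans": [0,0,0.05]},{"aperture": 0,"trans": [0,0,0.07]},{"aperture": 0,"trans": [0,0,0.07]}]'

```text
time: 13.05
position: [0.4954, 0.0279, 0.1463]
ee_rot: [-0.117, 0.993, 0.0, 0.0]
contact_force: [0.1, 3.0, 1.9]
finger_gap: 0.0114
grip_force: 59.2
```

Emit:
inch_along --offsets '[{"aperture": 0,"trans": [0,0,0.02],"spin": 0.4},{"aperture": 0,"trans": [0,0,0.03]},{"aperture": 0,"trans": [0,0,0.04],"spin": -0.4},{"aperture": 0,"trans": [0,0,0.05]},{"aperture": 0,"trans": [0,0,0.06],"spin": 0.4},{"aperture": 0,"trans": [0,0,0.06]},{"aperture": 0,"trans": [0,0,0.06],"spin": -0.4},{"aperture": 0,"trans": [0,0,0.06]}]'

```text
time: 14.05
position: [0.4953, 0.0277, 0.1402]
ee_rot: [-0.117, 0.993, 0.0, -0.0]
contact_force: [-0.2, 1.4, -1.3]
finger_gap: 0.0114
grip_force: 58.7
```

Emit:
inch_along --offsets '[{"aperture": 0,"trans": [0,0,0.02],"spin": 0.4},{"aperture": 0,"trans": [0,0,0.03]},{"aperture": 0,"trans": [0,0,0.04],"spin": -0.4},{"aperture": 0,"trans": [0,0,0.05]},{"aperture": 0,"trans": [0,0,0.06],"spin": 0.4},{"aperture": 0,"trans": [0,0,0.07]},{"aperture": 0,"trans": [0,0,0.08],"spin": -0.4},{"aperture": 0,"trans": [0,0,0.08]}]'

```text
time: 15.05
position: [0.4957, 0.0278, 0.1325]
ee_rot: [-0.117, 0.993, 0.0, 0.0]
contact_force: [2.1, 3.0, 1.9]
finger_gap: 0.0112
grip_force: 58.9
```

Emit:
inch_along --offsets '[{"aperture": 0,"trans": [0,0,0.01]},{"aperture": 0,"trans": [0,0,0.02]},{"aperture": 0,"trans": [0,0,0.03]},{"aperture": 0,"trans": [0,0,0.04]},{"aperture": 0,"trans": [0,0,0.04]}]'

```text
time: 15.68
position: [0.4958, 0.0275, 0.1295]
ee_rot: [-0.118, 0.993, -0.0, 0.001]
contact_force: [-5.8, 1.6, 22.8]
finger_gap: 0.0109
grip_force: 62.9
```

The shoulder is home: TCP at 0.1295 against 0.1298 expected, with 22.8 N pressing. Now the turn in two stages, checking side force.

The rows are not in the units I measure in: shifts go in units of 100 mm and turns go in units of 0.2 rad. I convert before sending: 0.0008 m is 0.008, 0.0006 m is 0.006, 0.8 rad is 4.

Emit:
inch_along --offsets '[{"aperture": 0,"spin": 0.5},{"aperture": 0,"trans": [0,0,-0.005],"spin": 1.1},{"aperture": 0,"trans": [0,0.003,-0.005],"spin": 1.7},{"aperture": 0,"trans": [0,0.004,-0.005],"spin": 2.3},{"aperture": 0,"trans": [0,0.005,-0.005],"spin": 2.9},{"aperture": 0,"trans": [0,0.006,-0.005],"spin": 3.5},{"aperture": 0,"trans": [0,0.008,-0.005],"spin": 4},{"aperture": 0,"trans": [0,0.008,-0.005],"spin": 4}]' --grip_force 80

```text
time: 16.68
position: [0.4957, 0.0281, 0.1296]
ee_rot: [0.279, 0.96, -0.0, 0.001]
contact_force: [-1.4, -1.1, 16.3]
finger_gap: 0.0109
grip_force: 78.6
```

```bash
python3 -c "
from h import *
o=readout.get_obs();print(o['contact_force'],o['ft_torque'],o['joint_pos'])"
```

```text
[-1.4146 -1.0599 16.2776] [-0.0641  0.4616  0.0761] [ 0.0571  0.2473 -0.2516  1.0704 -0.0009  0.6228]
```

Scaled: 0.0006 m is 0.006, 0.0005 m is 0.005, 0.77 rad is 3.85.

Emit:
inch_along --offsets '[{"aperture": 0,"trans": [0.001,0.001,0],"spin": 0.65},{"aperture": 0,"trans": [0.002,0.002,0],"spin": 1.3},{"aperture": 0,"trans": [0.003,0.003,0],"spin": 1.95},{"aperture": 0,"trans": [0.004,0.004,0],"spin": 2.6},{"aperture": 0,"trans": [0.005,0.005,0],"spin": 3.25},{"aperture": 0,"trans": [0.006,0.006,0],"spin": 3.85},{"aperture": 0,"trans": [0.006,0.006,0],"spin": 3.85}]'

```text
time: 17.55
position: [0.496, 0.0285, 0.1296]
ee_rot: [0.62, 0.785, 0.0, 0.001]
contact_force: [1.3, -2.5, 13.0]
finger_gap: 0.0108
grip_force: 78.3
```

```bash
python3 -c "
from h import *
o=readout.get_obs();print(o['contact_force'],o['ft_torque'],o['joint_pos'])"
```

```text
[ 1.3479 -2.5285 12.976 ] [-0.7388 -0.2289  0.0579] [ 0.0585  0.2472 -0.2516  1.0698 -0.0017  1.3948]
```

Emit:
inch_along --offsets '[{"aperture": 0,"spin": 0.25},{"aperture": 0,"spin": 0.5},{"aperture": 0,"spin": 0.5}]'

```text
time: 17.92
position: [0.4962, 0.0285, 0.1297]
ee_rot: [0.658, 0.753, 0.0, 0.001]
contact_force: [2.0, -3.2, 12.7]
finger_gap: 0.0109
grip_force: 78.1
```

```bash
python3 -c "
from h import *
o=readout.get_obs();print(o['contact_force'],o['ft_torque'],o['joint_pos'],Ro.from_quat(o['ee_rot']).as_matrix()[:,1])
im=snap('wrist','w8');s=snap('side','s8')
b=cv2.resize(im[:,:,::-1][60:320,106:406],None,fx=1.5,fy=1.5,interpolation=2)
c=cv2.resize(s[:,:,::-1][160:257,210:297],(350,390),interpolation=2)
cv2.imwrite('pics/x8.png',np.hstack([b,c]))"
```

```text
[ 2.0303 -3.1618 12.6509] [-0.716  -0.5705  0.1312] [ 0.0585  0.2472 -0.2515  1.0695 -0.0017  1.4936] [0.9908 0.1353 0.0024]
```

View pics/x8.png

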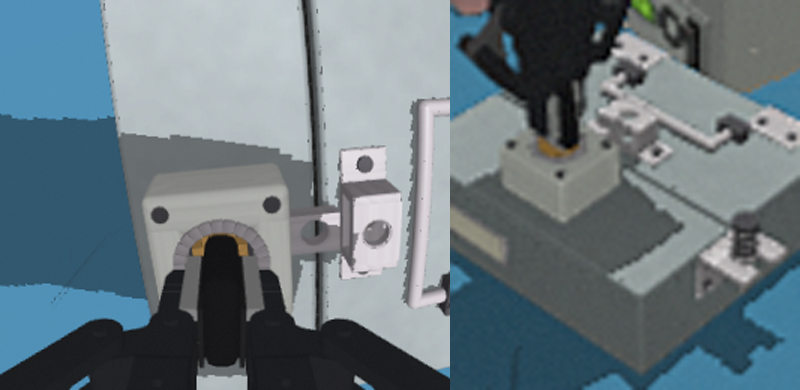

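The bolt is drawn: its eye is at (317,232), well in front of the clevis bore at (376,233). I'll quantify the draw and nudge the turn slightly to confirm the stop.

Emit:
inch_along --offsets '[{"aperture": 0,"spin": 0.15},{"aperture": 0,"spin": 0.25},{"aperture": 0,"spin": 0.25},{"aperture": 0,"spin": 0.25}]'

```text
time: 18.52
position: [0.4962, 0.0286, 0.1296]
ee_rot: [0.676, 0.737, 0.0, 0.001]
contact_force: [2.8, -3.5, 12.0]
finger_gap: 0.011
grip_force: 78.2
```

```bash
python3 -c "
from h import *
o=readout.get_obs();print(o['contact_force'],o['ft_torque'],o['joint_pos'][5])
g=lambda u,v:(u/1.5+106,v/1.5+60)
a=plane(wray(g(376,233),'w8'),.105)
for z in(.09,.095,.1):print(z,np.linalg.norm((plane(wray(g(317,232),'w8'),z)-a)[:2]),plane(wray(g(317,232),'w8'),z))"
```

```text
[ 2.7714 -3.5076 12.0108] [-0.6283 -0.5782  0.4013] 1.542639367126712
0.09 0.023405669346398813 [0.5393 0.0357 0.09  ]
0.095 0.02415980978394911 [0.5378 0.0378 0.095 ]
0.1 0.025145831299318695 [0.5363 0.0398 0.1   ]
```

The torque rose steeply from 0.13 to 0.40 N m, so the plug is against its hard stop. The eye has moved about 25 mm. I'll hold briefly and hand in.

Emit:
inch_along --offsets '[{"aperture": 0},{"aperture": 0},{"aperture": 0},{"aperture": 0}]'

```text
time: 19.02
position: [0.4962, 0.0286, 0.1296]
ee_rot: [0.676, 0.737, 0.0, 0.001]
contact_force: [3.0, -2.6, 12.0]
finger_gap: 0.0109
grip_force: 78.2
```

```bash
python3 -c "
from h import *
o=readout.get_obs();print(o['contact_force'],o['ft_torque']);print(job_done())"
```

```text
[ 3.0111 -2.5756 11.9756] [-0.6317 -0.6233  0.3399]
the job is handed in; nothing more can be done
None
```

I handed the job in at 19 s: the pin hangs in its notch, the key is home and held turned against its stop, and the bolt is drawn about 25 mm; no verdict was returned.

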